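# Show a sieve screen to the inspection camera

## Task

Lift the hold-down bar off the screen rack and lay it gently, flat, on the black rubber mat; then draw the round-hole screen (the one with the long grip) out of the rack and hold it up to the inspection camera: middle of the screen on the lens axis 150 mm in front of the lens, its face square to the lens, top edge level, grip uppermost. Finish while still holding it there, steady, in the air. Do not touch the camera, and leave the two slotted screens standing in the rack and the other things on the bench where they are.

Things in the scene. Friction and masses are not known exactly. Their poses are not given: they have to be found in the camera images.
- rack: Fixed grey rack, left or right on the bench. Base 220 (x) x 140 (y) x 12 mm; origin: centre of its underside. Three slots at x = -50, 0, +50 mm each hold an upright screen, face along rack x, standing on the base; 11 mm wide between 45 mm high guide blocks at both sides: draw screens straight up. Posts at x = +-103 mm (44 wide, 12 thick, 156 high) carry the bar at 142 mm height.
- bar: Loose hold-down bar in notches (28 wide, 14 mm deep) of the rack's two posts, along rack x, above the screens' grips. Aluminium strip 230 (x) x 24 (y) x 10 mm (z), 0.12 to 0.22 kg; on its middle a grey grip block 50 (x) x 18 mm (y), from 10 to 48 mm above the strip's underside: pinch it across y. Origin: centre of the underside; z up. Lifts straight up.
- mat: Fixed black rubber mat, 280 (its x) x 140 (its y) x 4 mm thick, empty; origin at the centre of its underside.
- screen_round: The screen to show, loose, in any of the slots: steel frame 110 wide (y) x 90 high (z) x 8 mm thick (x, face normal), 30 round holes, both faces alike. On top a grey grip 90 long (y) x 10 thick (x) mm, from 90 to 130 mm above the lower edge: pinch it across x. 0.13 to 0.25 kg. Origin: middle of the lower edge; z towards the grip.
- screen_round_centre (a point): Middle of the round-hole screen's perforated area, 45 mm above its lower edge, in the mid-plane; axes as screen_round.
- screen_slot_a: Bystander screen in another slot, as the round-hole one but with long slots and a short grip, 36 mm long (y); origin: middle of the lower edge.
- screen_slot_b: A second slotted bystander screen, same as screen_slot_a.
- camera: Fixed camera stand towards the far side of the bench: round foot 100 mm across, 18 mm thick upright post. Origin: on the bench 220 mm in front of the post (the foot's centre is at x = +220 mm of this frame). The camera looks roughly towards the robot, along -x of this frame and downward.
- lens (a point): Centre of the camera's front glass. Head: black block 60 x 46 x 46 mm with a lens 34 mm wide, 50 mm long; it pivots at 350 mm height over the foot, 90 mm behind the glass, and is set stiffly 0.25 to 0.55 rad downward. The camera looks along this frame's -x; y is level; z is up, leaning towards the robot by the downward angle.
- focus (a point): Point on the lens axis 150 mm in front of the front glass: where the middle of the screen is to be. Axes as lens.
- jar: Bystander: white capped jar 48 mm across, 70 mm high; origin centre of the underside.
- cup: Bystander: small metal cup 56 mm across, 50 mm high; origin centre of the underside.
- brush: Bystander: brush 150 mm long, lying; origin below its middle.
- weight: Bystander: steel calibration weight 36 mm across, 50 mm high; origin centre of the underside.
- dish: Bystander: glass dish 84 mm across, 16 mm high; origin centre of the underside.
Mind the look-alikes: they are no part of the job. What is shaped like the screen_round but yellow is not meant.

How it is judged:
On the way, in this order (a step that is already met when the one before it is completed fails the run):
1. the hold-down bar lies flat on the mat, let go (height (world z) of bar below 0.012 m and angle between bar's own z axis and vertical below 0.12 rad and x of bar in the frame of mat between -0.14 and 0.14 m and y of bar in the frame of mat between -0.07 and 0.07 m and contact force between the fingers and bar below 0.1 N and linear speed of bar below 0.02 m/s), for 0.2 s.
2. the round-hole screen is out of the rack, in the fingers (height (world z) of screen_round above 0.08 m and contact force between the fingers and screen_round above 0.5 N), for 0.2 s.
At the end, for the whole second after the job is handed in: Screen held still in the air (over 120 mm up), clear of rack and camera: its middle within 15 mm of the lens axis across and up-down, 150 +- 20 mm from the glass, square to the lens and unrolled within 0.15 rad, grip up; the bar flat with its middle on the mat (x of screen_round_centre in the frame of focus between -0.02 and 0.02 m and y of screen_round_centre in the frame of focus between -0.015 and 0.015 m and z of screen_round_centre in the frame of focus between -0.015 and 0.015 m and angle between the x axis of screen_round and the x axis of focus, either way round below 0.15 rad and angle between the z axis of screen_round and the z axis of focus, either way round below 0.15 rad and angle between screen_round's own z axis and vertical below 0.8 rad and contact force between the fingers and screen_round above 0.5 N and height (world z) of screen_round above 0.12 m and linear speed of screen_round below 0.02 m/s and angular speed of screen_round below 0.1 rad/s and contact force between screen_round and rack below 0.1 N and contact force between screen_round and camera below 0.1 N and height (world z) of bar below 0.012 m and angle between bar's own z axis and vertical below 0.12 rad and x of bar in the frame of mat between -0.14 and 0.14 m and y of bar in the frame of mat between -0.07 and 0.07 m); the arm keeps its last pose, push and grip.
It fails at once if the bar is dropped or slammed down on the bench (height (world z) of bar below 0.05 m and linear speed of bar above 0.6 m/s).
It fails at once if the camera is touched (contact force between camera and anything else above 1 N).
It fails at once if a slotted screen leaves its place in the rack (distance of any of screen_slot_a, screen_slot_b from where it was at the start of the episode above 0.025 m or angle between any of screen_slot_a, screen_slot_b's own z axis and vertical above 0.3 rad).
It fails at once if a bystander on the bench is pushed more than 30 mm (distance of any of jar, cup, brush, weight, dish from where it was at the start of the episode above 0.03 m).
It also fails if it takes over 64 s, if anything falls off the work surface, if the arm or the gripper's body presses on something with over 40 N, if the wrist force passes 120 N, or if a joint passes its speed limit or range.

## Robot

A 7-joint arm with a two-finger parallel gripper is mounted at the origin on the work surface. World frame = base frame: x ahead of the robot, y to its left, z up, the work surface at z = 0. Lengths are in m, angles in rad, forces in N, time in s.
With the tool pointing down it reaches from about 0.425 to 0.925 m from the base axis. Payload 6.8 kg.
Tool frame: the origin (TCP) lies midway between the tips of the shut fingers; the grasp point (between the pads) lies 19 mm behind it; z points along the fingers, y is the line along which they close (so a half turn about z gives the same grasp; the last joint's range is limited). The gripper opens to 85 mm and grips with 20 to 120 N. Pads are 22 mm wide; open, the fingers measure 114 mm over their backs; the gripper's body (76 mm by 85 mm) begins 54 mm behind the grasp point. The pads swing forward as they close: fully open they stand 13 mm farther back than shut.
Start: joints at [-1.355, 0.477, 0.022, 1.555, -0.011, 1.109, -0.083], TCP at [0.215, 0.64, 0.231] pointing down, gripper open.
Joint ranges: [-2.96, 2.96], [-0.34, 2.1], [-1.41, 1.46], [0.24, 2.44], [-1.37, 4.51], [0.17, 1.92], [-2.96, 2.96]. Speed limits (rad/s): [2.39, 2.39, 3.14, 3.14, 3.14, 3.14, 3.14].

## Interface

Orientations are given as a unit quaternion [w, x, y, z].
In Python, from station import * gives the robot as it stands.
- The arm moves only by the shell command python3 -m creep 'ROWS' [FORCE]. ROWS is JSON, a list of rows, each a list of 7 numbers: the gripper command: -1 is shut, 1 is fully open, values between are in proportion, then the shift along the world's x, y, z in mm, then the turn, a rotation vector about the world's x, y, z in rad. A call has 1 to 5 rows; each row shifts and turns the commanded pose from where the row before left it; what a row does not reach is not made up. A row lasts 1/8 s, in which the tool goes at most 62.5 mm and 10.7 degrees, less where a joint would pass 70% of its speed; a pose out of reach is approached as far as the arm can. A call is refused whole if a number of a shift passes 62.5 or a number of a turn 0.188, either way. A call with a gripper value outside its range is refused whole. The fingers move at their own pace and stop on an object; FORCE is the grip in N (left out, the last holds). Time passes only in rows, so rows that do not move let the fingers close. It gives the time, the measured TCP pose, the force, the opening and the grip force at its end, in the units of the state.
- get_obs(): the state, without advancing time (a new reading comes with each control period).
- read_camera(name): name is "scene" or "side" or "wrist"; returns (picture, depth): 400x640x3 uint8, red, green, blue; 400x640 float32, m along the optical axis (not along the pixel's ray), 0 where there is no reading.
- camera_params(name): a dict with "intrinsics" (3x3 intrinsics, pixels), "cam_to_world" (4x4, takes a point from camera to world coordinates); the wrist camera has in their place "mount" (4x4, takes a point from camera to tool coordinates, whose origin is the TCP and whose axes are the flange's). Camera axes: x right, y up, looking along -z (the intrinsics and any distortion apply to the point x, -y, -z); pixel columns grow to the right and rows downward; lengths in m; the calibration is good to about 2 mm. The wrist camera is an equidistant fisheye: a pixel r from the principal point sees the ray r / f radians off the axis. A picture is of the moment at which its call begins: read the wrist's pose just before it. camera_params takes no time and is no camera call.
- hand_in(): hands the job in; it is judged then, once.
The state is a dict: "t": time; "q": joint angles; "joint_vel": joint speeds; "joint_torque": joint torques, N m; "eef_pos": TCP position; "tool_rot": TCP orientation; "contact_force": force on the tool from outside, world axes, zero at the start; "torque": the same for the moment, N m; "gripper_width": opening from 0.0 (shut) to 1.0 (fully open); "grasp_force": force on a finger pad.
Only numpy, scipy, OpenCV 4.12 (cv2) and the standard library are available. Lean on these libraries where they do the work, as an engineer would, in place of code of your own. Each camera call takes 0.05 s, during which the arm holds its last target. There are 200 camera calls.

## Working session

There is one attempt and no reset: what is moved stays moved. The work goes in short steps, Python scripts to look and compute and a shell command to move; the robot and the scene stay as the last step left them, time stands still between calls to the robot, and variables do not carry over. Pictures are saved under pics/ and viewed, at most 10 in all, crops included, and the job is handed in when it is done.

```bash
mkdir -p pics; ls; cat > h.py <<'E'
from station import *
import numpy as np, cv2
from scipy.spatial.transform import Rotation as R
def T(q): return R.from_quat(np.roll(q,-1))
def cloud(name,d):
    p=camera_params(name);K=np.array(p["intrinsics"]);M=np.array(p["cam_to_world"])
    v,u=np.mgrid[:400,:640]
    c=np.stack([(u-K[0,2])/K[0,0]*d,-(v-K[1,2])/K[1,1]*d,-d],-1)
    return c@M[:3,:3].T+M[:3,3]
E
python3 - <<'E'
from h import *
o=get_obs();print({k:np.round(v,3) for k,v in o.items()})
for n in("scene","side"):
    im,d=read_camera(n);cv2.imwrite(f"pics/{n}0.png",im[...,::-1]);np.savez(f"{n}0.npz",im=im,P=cloud(n,d),d=d)
    p=camera_params(n);print(n,np.round(p["cam_to_world"],3).tolist(),np.round(p["intrinsics"],1).tolist(),(d==0).mean(), [k for k in p])
p=camera_params("wrist");print(p)
im,d=read_camera("wrist");cv2.imwrite("pics/wrist0.png",im[...,::-1])
E
```

```text
pics
{'t': np.float64(0.0), 'q': array([-1.355,  0.478,  0.022,  1.556, -0.012,  1.109, -0.083]), 'joint_vel': array([ 0.   , -0.   , -0.001,  0.   , -0.001,  0.   , -0.001]), 'joint_torque': array([ 0.0000e+00, -5.9645e+01,  1.6080e+00, -2.8120e+01,  1.2000e-02,
        9.0000e-03, -0.0000e+00]), 'eef_pos': array([0.215, 0.639, 0.23 ]), 'tool_rot': array([-0.   ,  0.161,  0.987, -0.001]), 'contact_force': array([-0.305, -0.557,  0.56 ]), 'torque': array([ 0.033,  0.019, -0.003]), 'grasp_force': np.float64(0.0), 'gripper_width': np.float64(1.001)}
scene [[-0.835, -0.355, 0.42, 1.087], [0.55, -0.528, 0.647, 0.898], [-0.008, 0.771, 0.636, 1.11], [0.0, 0.0, 0.0, 1.0]] [[502.6, 0.0, 314.2], [0.0, 502.6, 198.6], [0.0, 0.0, 1.0]] 0.0041875 ['intrinsics', 'cam_to_world']
side [[0.979, 0.169, -0.115, 0.355], [-0.204, 0.774, -0.599, -0.805], [-0.012, 0.61, 0.792, 1.271], [0.0, 0.0, 0.0, 1.0]] [[405.1, 0.0, 320.1], [0.0, 405.1, 206.8], [0.0, 0.0, 1.0]] 0.00394921875 ['intrinsics', 'cam_to_world']
{'intrinsics': array([[309.70691629,   0.        , 321.25166257],
       [  0.        , 309.70691629, 197.87492895],
       [  0.        ,   0.        ,   1.        ]]), 'mount': array([[-1.21829676e-03,  9.54866335e-01,  2.97033329e-01,
         7.78394326e-02],
       [ 9.99998829e-01,  1.43853725e-03, -5.22888993e-04,
        -1.28813263e-03],
       [-9.26582605e-04,  2.97032344e-01, -9.54866969e-01,
        -1.43117316e-01],
       [ 0.00000000e+00,  0.00000000e+00,  0.00000000e+00,
         1.00000000e+00]])}
```

View pics/scene0.png

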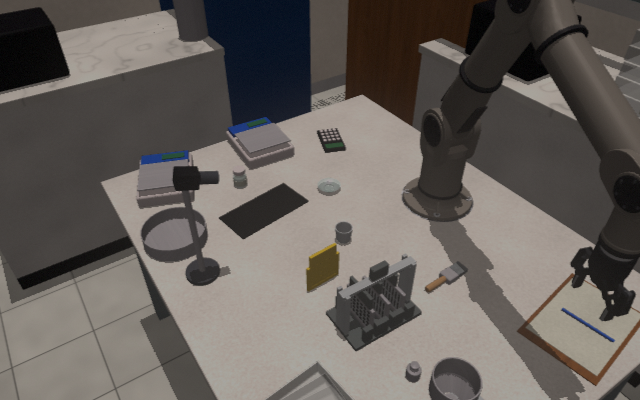

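View pics/side0.png

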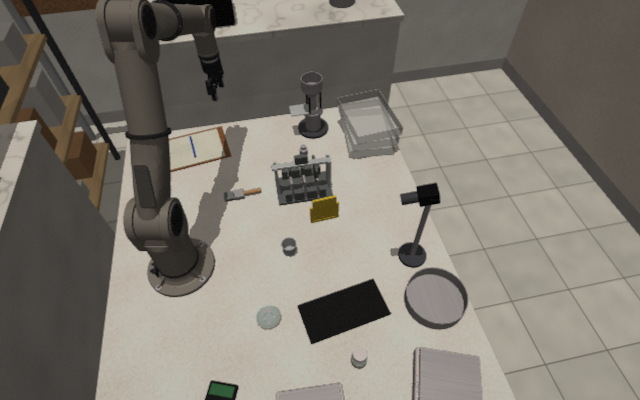

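The scene view shows the rack with the bar at about (378,290), the yellow decoy at (323,268), the mat at (264,209) and the camera head at (195,178). In the side view the rack is at (303,180), the yellow decoy at (324,208), the mat at (344,310) and the camera at (420,195). Next I'll measure from the depth and enlarge the rack.

```bash
python3 - <<'E'
from h import *
S=np.load("scene0.npz");D=np.load("side0.npz")
a=cv2.resize(S["im"][240:350,310:440],None,fx=3,fy=3,interpolation=2);b=cv2.resize(D["im"][135:235,260:350],None,fx=3.3,fy=3.3,interpolation=2)
c=np.zeros((330,a.shape[1]+b.shape[1],3),np.uint8);c[:,:a.shape[1]]=a;c[:b.shape[0],a.shape[1]:]=b[:330]
cv2.imwrite("pics/crop0.png",c[...,::-1])
for n,Z in(("scene",S),("side",D)):
    P=Z["P"];im=Z["im"].astype(int)
    # mat
    m=(im.max(-1)<40)&(np.abs(P[...,2])<.02)&(P[...,0]>.2)&(P[...,0]<1.2)
    k,l,st,_=cv2.connectedComponentsWithStats(m.astype(np.uint8));i=1+st[1:,4].argmax()
    q=P[l==i];print(n,"mat",cv2.minAreaRect((q[:,:2]*1000).astype(np.float32)),q[:,2].mean(),st[i])
    # bench height and rack-area points by height
    x,y,z=P[...,0],P[...,1],P[...,2]
    print("bench",np.median(z[(abs(z)<.03)]))
    # rack region: centre from pixel
    u,v=((375,290) if n=="scene" else (303,180));p0=P[v,u];print("p0",p0)
    near=(np.hypot(x-p0[0],y-p0[1])<.2)
    for lo,hi in((.005,.025),(.135,.17),(.17,.21)):
        q=P[near&(z>lo)&(z<hi)];print(lo,hi,len(q),cv2.minAreaRect((q[:,:2]*1000).astype(np.float32)),q[:,2].mean() , q[:,:2].mean(0))
    # camera head
    h=(im.max(-1)<60)&(z>.25)&(z<.5)&(x>.6)
    q=P[h];print("head",len(q),q.mean(0),q.min(0),q.max(0))
E
```

```text
scene mat ((213.649658203125, -1164.5787353515625), (24.563690185546875, 57.158348083496094), 2.4613406658172607) -0.0011688305478150104 [228  82   9  10  60]
bench -0.00012674181766536563
p0 [0.49353879 0.26855251 0.09930911]
0.005 0.025 1383 ((505.69061279296875, 272.0120849609375), (305.3376159667969, 378.8092041015625), 40.579139709472656) 0.013209841016856924 [0.52328271 0.27288882]
0.135 0.17 1033 ((490.4035339355469, 277.5282287597656), (91.38618469238281, 228.9778594970703), 79.46260070800781) 0.14977220923208698 [0.49989885 0.27279534]
0.17 0.21 188 ((489.2718505859375, 270.8568420410156), (19.263559341430664, 50.037384033203125), 87.96427917480469) 0.18460075582934407 [0.49139595 0.27270904]
head 4322 [ 0.93436781 -1.02270768  0.34511585] [ 0.60129856 -1.52094825  0.2500984 ] [1.11636266 0.63942187 0.41014672]
side mat ((526.281494140625, -282.32586669921875), (273.3382568359375, 138.27420043945312), 8.850800514221191) 0.0035072052357423464 [ 298  280   92   63 3175]
bench 0.00016580770262963895
p0 [0.4914408  0.25552608 0.06159249]
0.005 0.025 1105 ((484.1039733886719, 253.2075653076172), (370.5540771484375, 389.9888610839844), 46.646522521972656) 0.012610585553061226 [0.48778897 0.24539144]
0.135 0.17 447 ((493.0855712890625, 271.4336853027344), (88.39527893066406, 225.9006805419922), 80.19493103027344) 0.14984359613900627 [0.49612595 0.26136776]
0.17 0.21 89 ((490.9878234863281, 264.5074768066406), (48.88767623901367, 22.177059173583984), 0.801330029964447) 0.18365605033296264 [0.4902777  0.26150494]
head 577 [ 0.78972605 -0.12221444  0.34851315] [ 0.61773377 -0.15745238  0.25122813] [0.83335083 0.66243972 0.37953174]
```

View pics/crop0.png

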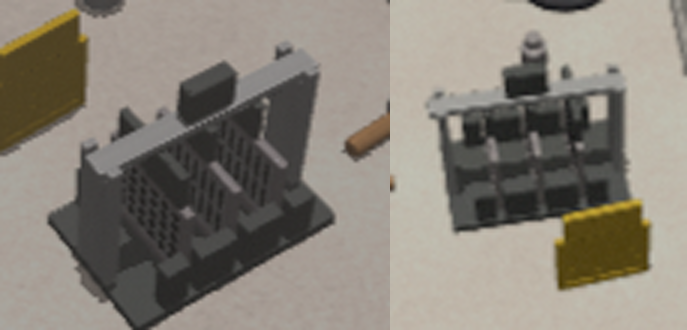

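```bash
python3 - <<'E'
from h import *
f=lambda q:[np.round(a,1) for a in cv2.minAreaRect((q[:,:2]*1000).astype(np.float32))]
for n in("scene","side"):
    Z=np.load(n+"0.npz");P=Z["P"];im=Z["im"].astype(int);x,y,z=np.moveaxis(P,-1,0)
    c=(abs(x-.49)<.085)&(abs(y-.268)<.06)
    q=P[c&(abs(z-.152)<.003)];w=np.linalg.svd((q-q.mean(0))[:,:2],full_matrices=0)[2][0]
    print(n,"strip",len(q),f(q),"z",np.median(q[:,2]),"yaw",np.arctan2(w[1],w[0])%np.pi)
    q=P[c&(z>.183)];print("blk",f(q),np.median(q[:,2]),q[:,2].max())
    # all of the rack's shape at post top
    q=P[(abs(x-.49)<.15)&(abs(y-.268)<.06)&(z>.145)&(z<.16)];print("posts",f(q))
    q=P[(abs(x-.49)<.16)&(abs(y-.268)<.1)&(abs(z-.012)<.004)&(im.max(-1)<110)];print("base",f(q),np.median(q[:,2]))
    # camera
    g=(x>.55)&(x<1.05)&(y>-.4)&(y<.1)
    q=P[g&(z>.3)&(z<.5)];print("head",len(q),q.mean(0),q.min(0),q.max(0))
    q=P[g&(z>.05)&(z<.3)];print("post",len(q),q.mean(0),np.ptp(q,0))
    q=P[g&(z>.006)&(z<.05)&(im.max(-1)<60)];print("foot",len(q),f(q),np.median(q[:,2]))
    v,u=np.nonzero(g&(z>.3));print("bbox",u.min(),u.max(),v.min(),v.max())
    h=P[g&(z>.3)]
    c0=im[v.min()-6:v.max()+7,u.min()-6:u.max()+7].astype(np.uint8)
    cv2.imwrite(f"pics/head_{n}.png",cv2.resize(c0,None,fx=6,fy=6,interpolation=0)[...,::-1]);print(u.min()-6,v.min()-6)
a=cv2.imread("pics/head_scene.png");b=cv2.imread("pics/head_side.png");H=max(len(a),len(b))
c=np.zeros((H,a.shape[1]+b.shape[1],3),np.uint8);c[:len(a),:a.shape[1]]=a;c[:len(b),a.shape[1]:]=b;cv2.imwrite("pics/heads.png",c);print(c.shape,a.shape)
E
```

```text
scene strip 335 [array([490.6, 269.5]), array([ 26.5, 168.7]), np.float64(88.4)] z 0.15148170510505465 yaw 3.1015062085388387
blk [array([488.9, 270.8]), array([19.2, 49.3]), np.float64(87.4)] 0.1887711136709922 0.1959508063011638
posts [array([488.1, 261.7]), array([ 61.6, 231.8]), np.float64(89.1)]
base [array([492.6, 270.8]), array([140.9, 221.3]), np.float64(88.0)] 0.011377309882454556
head 916 [ 0.79442464 -0.1120774   0.35037159] [ 0.72538164 -0.15210609  0.3004789 ] [ 0.84143148 -0.09432301  0.37919742]
post 575 [ 0.79181476 -0.11180832  0.16187077] [0.37535106 0.49911764 0.24959483]
foot 809 [array([ 729.9, -277.8]), array([363.6, 326. ]), np.float64(20.2)] 0.013100153252509239
bbox 173 219 166 196
167 160
side strip 118 [array([490. , 264.5]), array([ 26.4, 168.6]), np.float64(88.3)] z 0.15159559541540368 yaw 3.1045264529119216
blk [array([491.3, 264.2]), array([23.3, 45.1]), np.float64(80.3)] 0.18830837949241275 0.19342634150253368
posts [array([491.6, 261.1]), array([ 57.4, 228.6]), np.float64(87.8)]
base [array([491.8, 262.8]), array([139.7, 215.9]), np.float64(88.6)] 0.011662149249671239
head 659 [ 0.78784148 -0.13378148  0.35413277] [ 0.72757707 -0.15745238  0.3009128 ] [ 0.83686174 -0.10071783  0.38066011]
post 468 [ 0.73759698 -0.08190362  0.13711766] [0.37798003 0.49738003 0.2491423 ]
foot 617 [array([ 742.3, -223.7]), array([277.7, 380.2]), np.float64(88.7)] 0.011677407693408082
bbox 400 440 182 206
394 176
(258, 672, 3) (258, 354, 3)
```

View pics/heads.png

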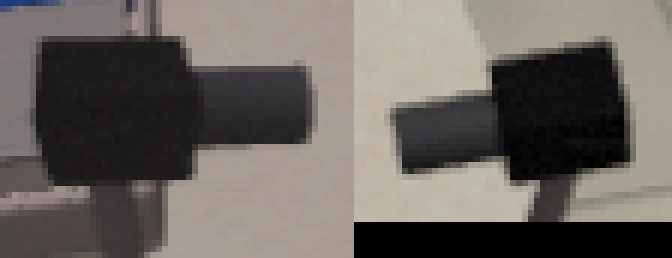

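The head crop shows the lens barrel's front end at about scene pixel (218.3,177.3) and its rear at (200.3,177.7). In the side view the front is at (401.2,199.3) and the rear at (418.7,197.2). I'll move over the bar now and refine with the wrist camera.

```bash
python3 -m creep '[[1,0,0,50,0,0,0],[1,0,0,50,0,0,0],[1,27.5,-37.2,0,0,0,0.03],[1,27.5,-37.2,0,0,0,0.03],[1,27.5,-37.2,0,0,0,0.03]]' && python3 -m creep '[[1,27.5,-37.2,0,0,0,0.03],[1,27.5,-37.2,0,0,0,0.03],[1,27.5,-37.2,0,0,0,0.03],[1,27.5,-37.2,0,0,0,0.03],[1,27.5,-37.2,0,0,0,0.03]]' && python3 -m creep '[[1,27.5,-37.2,0,0,0,0.025],[1,27.5,-37.2,0,0,0,0.025],[1,0,0,0,0,0,0],[1,0,0,0,0,0,0]]'
cat >> h.py <<'E'
def wrist(save=None):
    o=get_obs();im,d=read_camera("wrist");p=camera_params("wrist");K=np.array(p["intrinsics"])
    v,u=np.mgrid[:400,:640];a=(u-K[0,2])/K[0,0];b=(v-K[1,2])/K[1,1];r=np.hypot(a,b)+1e-9
    ray=np.stack([np.sin(r)*a/r,-np.sin(r)*b/r,-np.cos(r)],-1)
    c=ray*(d/np.maximum(np.cos(r),.05))[...,None]
    M=np.array(p["mount"]);Rt=T(o["tool_rot"]).as_matrix()
    A=Rt@M[:3,:3];t=Rt@M[:3,3]+o["eef_pos"]
    if save:cv2.imwrite(f"pics/{save}.png",im[...,::-1])
    P=c@A.T+t;P[d==0]=np.nan
    return o,im,d,P
def rect(q):
    (c,s,a)=cv2.minAreaRect((q[:,:2]*1000).astype(np.float32));return np.round([*c,*s,a],1)
E
python3 - <<'E'
from h import *
o,im,d,P=wrist("w1");np.savez("w1.npz",P=P,im=im)
print(o["eef_pos"],T(o["tool_rot"]).as_matrix().round(3).tolist())
x,y,z=np.moveaxis(P,-1,0);c=(abs(x-.49)<.085)&(abs(y-.267)<.04)
q=P[c&(abs(z-.152)<.004)];w=np.linalg.svd((q-q.mean(0))[:,:2],full_matrices=0)[2][0]
print(len(q),rect(q),np.median(q[:,2]),np.arctan2(w[1],w[0]))
q=P[c&(z>.18)&(z<.2)];print(len(q),rect(q),np.median(q[:,2]))
q=P[(abs(x-.49)<.16)&(abs(y-.267)<.1)&(abs(z-.012)<.005)];print(len(q),rect(q))
E
```

```text
t: 0.78
eef_pos: [0.298, 0.5269, 0.3311]
tool_rot: [0.0, 0.116, 0.993, -0.0]
contact_force: [0.7, 0.6, 0.2]
gripper_width: 1.007
grasp_force: 0.0
t: 1.4
eef_pos: [0.4354, 0.3409, 0.3311]
tool_rot: [-0.0, 0.041, 0.999, -0.0]
contact_force: [0.2, 0.4, -0.2]
gripper_width: 1.003
grasp_force: 0.0
t: 1.9
eef_pos: [0.4892, 0.2684, 0.3311]
tool_rot: [-0.0, 0.017, 1.0, 0.0]
contact_force: [0.2, 0.5, -0.3]
gripper_width: 1.002
grasp_force: 0.0
[0.48924535 0.26842924 0.33107007] [[-0.999, 0.034, -0.001], [0.034, 0.999, 0.0], [0.001, 0.0, -1.0]]
2443 [490.2 267.1  25.2 170.   88.5] 0.15241109309720868 -0.023377076945907394
939 [485.8 267.   17.3  49.4  88.1] 0.19020844343910348
3987 [488.9 267.7 140.8 220.9  88.4]
```

View pics/w1.png

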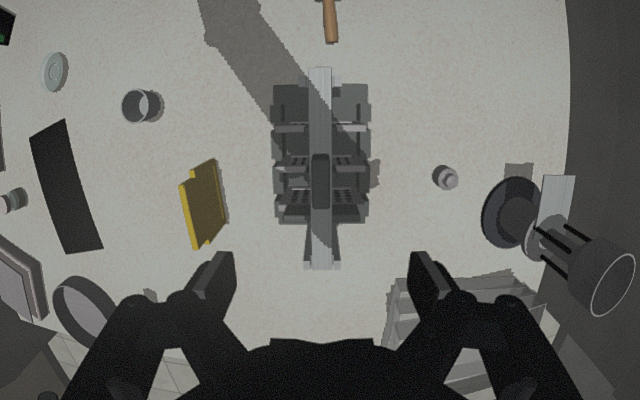

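The wrist view shows the bar and its grip block at (320,180), aligned with the tool. The yellow decoy is well clear at (203,205). I'll descend and grip.

```bash
python3 -m creep '[[1,-1,-1.5,-45,0,0,0],[1,0,0,-45,0,0,0],[1,0,0,-40,0,0,0],[1,0,0,-25,0,0,0],[1,0,0,-16,0,0,0]]' 50 && python3 -m creep '[[1,0,0,0,0,0,0],[-1,0,0,0,0,0,0],[-1,0,0,0,0,0,0],[-1,0,0,0,0,0,0],[-1,0,0,0,0,0,0]]' && python3 -m creep '[[-1,0,0,0,0,0,0],[-1,0,0,0,0,0,0],[-1,0,0,15,0,0,0],[-1,0,0,20,0,0,0],[-1,0,0,0,0,0,0]]'
```

```text
t: 2.58
eef_pos: [0.4875, 0.2676, 0.1589]
tool_rot: [-0.001, 0.016, 1.0, -0.0]
contact_force: [-0.2, -0.1, -0.3]
gripper_width: 1.002
grasp_force: 0.0
t: 3.2
eef_pos: [0.489, 0.2667, 0.1608]
tool_rot: [0.0, 0.017, 1.0, 0.0]
contact_force: [-0.2, 0.3, 2.4]
gripper_width: 0.204
grasp_force: 53.7
t: 3.82
eef_pos: [0.4897, 0.2668, 0.197]
tool_rot: [0.001, 0.017, 1.0, 0.001]
contact_force: [-0.6, -0.0, -0.6]
gripper_width: 0.204
grasp_force: 53.3
```

```bash
python3 -m creep '[[-1,0,0,30,0,0,0],[-1,0,0,33,0,0,0],[-1,2,-30,0,0,0,0],[-1,3.4,-49,0,0,0,0.02],[-1,3.4,-49,0,0,0,0.02]]' && python3 -m creep '[[-1,3.4,-49,0,0,0,0.02],[-1,3.4,-49,0,0,0,0.02],[-1,3.4,-49,0,0,0,0.02],[-1,3.4,-49,0,0,0,0.02],[-1,3.4,-49,0,0,0,0.02]]' && python3 -m creep '[[-1,3.4,-49,0,0,0,0.02],[-1,3.4,-49,0,0,0,0.02],[-1,3.4,-49,0,0,0,0.01],[-1,0,-25,0,0,0,0],[-1,0,0,0,0,0,0]]'
python3 - <<'E'
from h import *
o,im,d,P=wrist("w2");np.savez("w2.npz",P=P,im=im)
print(o["eef_pos"],o["contact_force"],T(o["tool_rot"]).as_matrix().round(3).tolist())
x,y,z=np.moveaxis(P,-1,0)
m=(im.max(-1)<45)&(abs(z)<.02)&(abs(x-.526)<.25)&(abs(y+.28)<.2)
print(rect(P[m]),np.median(z[m]))
E
```

```text
t: 4.45
eef_pos: [0.4971, 0.137, 0.2576]
tool_rot: [-0.0, -0.004, 1.0, -0.0]
contact_force: [0.7, -0.2, -2.6]
gripper_width: 0.2
grasp_force: 53.3
t: 5.08
eef_pos: [0.514, -0.1081, 0.2577]
tool_rot: [-0.0, -0.053, 0.999, 0.0]
contact_force: [0.7, -0.6, -1.1]
gripper_width: 0.2
grasp_force: 53.2
t: 5.7
eef_pos: [0.5234, -0.2811, 0.2575]
tool_rot: [-0.001, -0.076, 0.997, -0.0]
contact_force: [0.3, -0.4, -1.5]
gripper_width: 0.203
grasp_force: 53.3
[ 0.52344902 -0.28105459  0.25749648] [ 0.28237756 -0.39397246 -1.49809083] [[-0.988, -0.151, -0.002], [-0.151, 0.988, -0.001], [0.002, -0.001, -1.0]]
[ 548.  -269.5  211.2  135.1    5.5] 0.004550858129507451
```

View pics/w2.png

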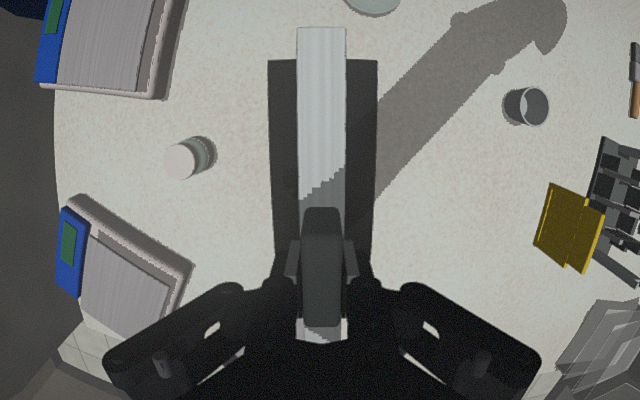

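The wrist view shows the bar (320,200) aligned over the mat (268–378), which is clear. I'll lower it.

```bash
python3 -m creep '[[-1,0,0,-40,0,0,0],[-1,0,0,-50,0,0,0],[-1,0,0,-50,0,0,0],[-1,0,0,-40,0,0,0],[-1,0,0,-25,0,0,0]]' && python3 -m creep '[[-1,0,0,-15,0,0,0],[-1,0,0,-6,0,0,0],[-1,0,0,-4,0,0,0],[-1,0,0,-3,0,0,0],[-1,0,0,0,0,0,0]]'
```

```text
t: 6.38
eef_pos: [0.5241, -0.2757, 0.0508]
tool_rot: [-0.001, -0.079, 0.997, 0.001]
contact_force: [0.2, -0.7, -1.1]
gripper_width: 0.204
grasp_force: 53.3
t: 7.0
eef_pos: [0.525, -0.2786, 0.0257]
tool_rot: [0.0, -0.078, 0.997, -0.0]
contact_force: [-0.3, -0.5, -0.8]
gripper_width: 0.198
grasp_force: 53.3
```

```bash
python3 -m creep '[[-1,0,0,-2,0,0,0],[-1,0,0,-1,0,0,0],[-1,0,0,0,0,0,0]]'; python3 - <<'E'
from h import *
for n in("side",):
    im,d=read_camera(n);P=cloud(n,d);x,y,z=np.moveaxis(P,-1,0)
    m=(abs(z)<.03)&(abs(x-.526)<.13)&(abs(y+.28)<.1)&(im.min(-1)>100)
    print(np.percentile(z[m&(z>.008)],[10,50,90]),m.sum())
E
```

```text
t: 7.38
eef_pos: [0.5249, -0.2786, 0.0228]
tool_rot: [0.0, -0.078, 0.997, 0.0]
contact_force: [-2.1, 1.4, 4.7]
gripper_width: 0.203
grasp_force: 53.9
[0.01038836 0.01359708 0.01665867] 1432
```

```bash
python3 -m creep '[[0.2,0,0,0,0,0,0],[1,0,0,0,0,0,0],[1,0,0,0,0,0,0],[1,0,0,0,0,0,0],[1,0,0,0,0,0,0]]' && python3 -m creep '[[1,0,0,15,0,0,0],[1,0,0,30,0,0,0],[1,0,0,50,0,0,0],[1,0,0,50,0,0,0],[1,0,0,50,0,0,0]]'; python3 - <<'E'
from h import *
print(get_obs()["q"].round(3))
im,d=read_camera("side");P=cloud("side",d);x,y,z=np.moveaxis(P,-1,0)
m=(z<.03)&(z>.008)&(abs(x-.526)<.14)&(abs(y+.28)<.1)&(im.min(-1)>100);print(rect(P[m]),np.percentile(z[m],[10,50,90]))
E
```

```text
t: 8.05
eef_pos: [0.5248, -0.2786, 0.0223]
tool_rot: [-0.0, -0.078, 0.997, -0.0]
contact_force: [0.5, 0.2, -0.1]
gripper_width: 1.001
grasp_force: 0.0
t: 8.68
eef_pos: [0.5245, -0.2787, 0.2201]
tool_rot: [0.0, -0.078, 0.997, -0.0]
contact_force: [0.6, 0.3, -0.6]
gripper_width: 0.999
grasp_force: 0.0
[ 0.009  0.38   0.486  1.794 -0.206  1.016  2.301]
[ 531.3 -245.1  254.    92.3    9.2] [0.00993536 0.01320798 0.01695771]
```

```bash
python3 -m creep '[[1,-7.5,16,23,0,0,-0.176],[1,-7.5,16,23,0,0,-0.176],[1,-7.5,16,23,0,0,-0.176],[1,-7.5,16,23,0,0,-0.176],[1,-7.5,16,23,0,0,-0.176]]' && python3 -m creep '[[1,-7.5,16,23,0,0,-0.176],[1,-7.5,16,23,0,0,-0.176],[1,-7.5,16,23,0,0,-0.176],[1,-7.5,16,23,0,0,-0.176],[1,-7.5,16,23,0,0,-0.176]]' && python3 -m creep '[[1,0,0,0,0,0,0],[1,0,0,0,0,0,0]]'
python3 - <<'E'
from h import *
o,im,d,P=wrist("w3");np.savez("w3.npz",P=P,im=im)
print(o["eef_pos"],o["q"].round(2),T(o["tool_rot"]).as_matrix().round(3).tolist())
x,y,z=np.moveaxis(P,-1,0)
m=(x>.65)&(x<.9)&(abs(y+.12)<.1)&(z>.3)&(z<.42)
v,u=np.nonzero(m);print(m.sum(),u.min(),u.max(),v.min(),v.max())
E
```

```text
t: 9.35
eef_pos: [0.4866, -0.1983, 0.3337]
tool_rot: [0.0, 0.357, 0.934, 0.0]
contact_force: [1.0, 1.0, 0.2]
gripper_width: 0.999
grasp_force: 0.0
t: 9.98
eef_pos: [0.4489, -0.1185, 0.4486]
tool_rot: [0.0, 0.721, 0.693, 0.001]
contact_force: [-0.1, 0.7, -0.1]
gripper_width: 0.998
grasp_force: 0.0
t: 10.22
eef_pos: [0.4494, -0.1193, 0.4469]
tool_rot: [-0.0, 0.718, 0.696, -0.0]
contact_force: [-0.4, 0.4, -0.3]
gripper_width: 0.999
grasp_force: 0.0
[ 0.44935621 -0.11926291  0.44686052] [-0.51 -0.06  0.61  1.73  0.04  1.46  0.06] [[0.031, 1.0, -0.0], [1.0, -0.031, 0.0], [0.0, -0.0, -1.0]]
2708 565 639 167 222
```

View pics/w3.png

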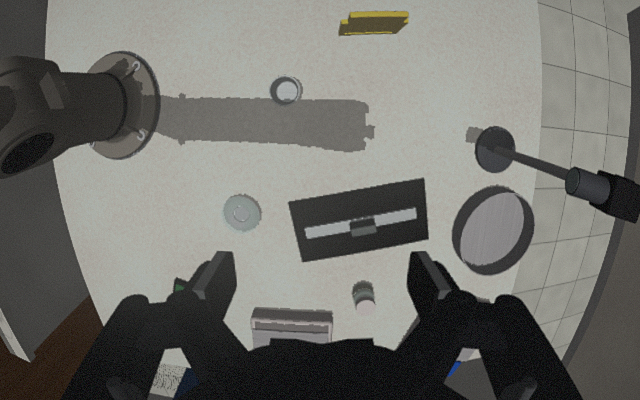

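The bar lies flat on the mat at (360,222). The camera foot is at (495,150) and the lens barrel at (586,185). I'll fit the barrel axis across all three views.

```bash
cat > head.py <<'E'
from h import *
from scipy.optimize import least_squares
cl={}
for n in("scene","side"):
    ims=[read_camera(n) for _ in range(2)];cl[n]=(ims[0][0],np.mean([cloud(n,d) for _,d in ims],0))
Z=np.load("w3.npz");cl["wrist"]=(Z["im"],Z["P"])
def ax(p):
    return np.array([-np.cos(p[3])*np.cos(p[2]),-np.cos(p[3])*np.sin(p[2]),-np.sin(p[3])])
def sel(P,p,lo,hi,rad):
    a=ax(p);w=P-np.array([p[0],p[1],.35]);s=w@a;r=np.linalg.norm(w-s[...,None]*a,axis=-1)
    return (s>lo)&(s<hi)&(r<rad),s,r
def fit(names,p):
    for _ in range(8):
        Q=[cl[n][1][sel(cl[n][1],p,.048,.084,.026)[0]] for n in names]
        def res(t):
            out=[]
            for q in Q:
                s,r=sel(q,t,-1,1,1)[1:];out.append((r-.017)/np.sqrt(len(q)))
            return np.concatenate(out)
        p=least_squares(res,p,loss="soft_l1",f_scale=1e-4).x if 0 else least_squares(lambda t:np.r_[res(t),(t[:2]-p0[:2])*.3],p).x
    return p,[len(q) for q in Q]
for n,(im,P) in cl.items():
    x,y,z=np.moveaxis(P,-1,0)
    m=(im.max(-1)<90)&(z>.006)&(z<.03)&(np.hypot(x-.81,y+.12)<.075)
    print(n,"foot",m.sum(),rect(P[m]),np.median(z[m]), "min circle",cv2.minEnclosingCircle((P[m][:,:2]*1000).astype(np.float32)))
    m=(z>.05)&(z<.28)&(np.hypot(x-.81,y+.12)<.05);print(" post",m.sum(),np.median(P[m],0))
p0=np.array([.812,-.12,0.,.3])
for names in(["scene"],["side"],["wrist"],["scene","side","wrist"]):
    p,k=fit(names,p0);a=ax(p)
    print(names,p.round(4),k,"lens",(np.array([p[0],p[1],.35])+.09*a).round(4),"focus",(np.array([p[0],p[1],.35])+.24*a).round(4))
    for n in names:
        P=cl[n][1];m,s,r=sel(P,p,.03,.11,.016+.003);print("  ",n,"front s",np.percentile(s[m],[95,99,100]).round(4))
E
python3 head.py
```

```text
scene foot 647 [ 816.5 -124.4   95.    96.4   73.1] 0.01338270247994533 min circle ((815.0286865234375, -125.78157806396484), 50.1435661315918)
 post 419 [ 0.81704651 -0.12117544  0.17348588]
side foot 458 [ 815.5 -133.5   93.4   92.6   71.3] 0.013292886641717572 min circle ((815.6817626953125, -132.05471801757812), 48.807044982910156)
 post 235 [ 0.813435   -0.13675541  0.17804567]
wrist foot 1275 [ 8.125e+02 -1.290e+02  9.720e+01  9.610e+01  2.000e-01] 0.014220952085935212 min circle ((812.245361328125, -128.32923889160156), 50.056461334228516)
 post 688 [ 0.80674722 -0.12741527  0.16357869]
['scene'] [ 0.812  -0.1211 -0.0795  0.2796] [178] lens [ 0.7258 -0.1142  0.3252] focus [ 0.5821 -0.1028  0.2838]
   scene front s [0.0824 0.0852 0.0857]
['side'] [ 0.8119 -0.121  -0.0709  0.3004] [142] lens [ 0.7262 -0.1149  0.3234] focus [ 0.5833 -0.1047  0.279 ]
   side front s [0.0813 0.0835 0.0841]
['wrist'] [ 0.812  -0.1207 -0.0578  0.2661] [671] lens [ 0.7253 -0.1156  0.3263] focus [ 0.5808 -0.1073  0.2869]
   wrist front s [0.0878 0.0886 0.0893]
['scene', 'side', 'wrist'] [ 0.812  -0.1223 -0.0942  0.2797] [179, 143, 666] lens [ 0.7259 -0.1141  0.3252] focus [ 0.5823 -0.1006  0.2837]
   scene front s [0.0826 0.0855 0.0859]
   side front s [0.0817 0.0834 0.0839]
   wrist front s [0.0877 0.0884 0.0891]
```

```bash
sed -i 's/p0=np.array.*/p0=np.array([.8135,-.1287,0.,.3])/; s/\*\.3\]/*w0]/; s/^Z=np/w0=.3\nZ=np/' head.py
cat >> head.py <<'E'
print("shifted")
for n,s in(("scene",(-.002,-.0035,0)),("side",(-.002,.004,0)),("wrist",(.001,0,0))): cl[n]=(cl[n][0],cl[n][1]+np.array(s))
for w0 in(.3,3):
  for names in(["scene"],["side"],["wrist"],["scene","side","wrist"]):
    p,k=fit(names,p0);a=ax(p);print(w0,names,p.round(4),"lens",(np.array([p[0],p[1],.35])+.09*a).round(4),"focus",(np.array([p[0],p[1],.35])+.24*a).round(4))
E
python3 head.py | sed -n '7,$p'
```

```text
['scene'] [ 0.8136 -0.1288 -0.1888  0.2722] [181] lens [ 0.7284 -0.1126  0.3258] focus [ 0.5865 -0.0854  0.2855]
   scene front s [0.0861 0.0886 0.0894]
['side'] [ 0.8136 -0.1286 -0.1881  0.2893] [142] lens [ 0.7288 -0.1125  0.3243] focus [ 0.5876 -0.0856  0.2815]
   side front s [0.0824 0.085  0.0855]
['wrist'] [ 0.8135 -0.1287 -0.1749  0.258 ] [659] lens [ 0.7278 -0.1136  0.327 ] focus [ 0.585  -0.0884  0.2888]
   wrist front s [0.0898 0.0904 0.0911]
['scene', 'side', 'wrist'] [ 0.8136 -0.1288 -0.1878  0.2715] [182, 142, 660] lens [ 0.7285 -0.1126  0.3259] focus [ 0.5865 -0.0856  0.2856]
   scene front s [0.0862 0.0887 0.0895]
   side front s [0.0832 0.0852 0.0858]
   wrist front s [0.0899 0.0904 0.0912]
shifted
0.3 ['scene'] [ 0.8135 -0.1293 -0.1372  0.2674] lens [ 0.7275 -0.1174  0.3262] focus [ 0.5842 -0.0976  0.2866]
0.3 ['side'] [ 0.8137 -0.1283 -0.2373  0.2778] lens [ 0.7295 -0.1079  0.3253] focus [ 0.5893 -0.074   0.2842]
0.3 ['wrist'] [ 0.8135 -0.1287 -0.1774  0.2615] lens [ 0.728  -0.1134  0.3267] focus [ 0.5853 -0.0878  0.2879]
0.3 ['scene', 'side', 'wrist'] [ 0.8137 -0.1288 -0.1817  0.2778] lens [ 0.7286 -0.1132  0.3253] focus [ 0.5867 -0.0871  0.2842]
3 ['scene'] [ 0.8135 -0.1287 -0.1295  0.2682] lens [ 0.7274 -0.1175  0.3261] focus [ 0.584  -0.0988  0.2864]
3 ['side'] [ 0.8135 -0.1287 -0.2437  0.2778] lens [ 0.7295 -0.1078  0.3253] focus [ 0.5895 -0.073   0.2842]
3 ['wrist'] [ 0.8135 -0.1287 -0.1771  0.2617] lens [ 0.7279 -0.1134  0.3267] focus [ 0.5853 -0.0879  0.2879]
3 ['scene', 'side', 'wrist'] [ 0.8135 -0.1287 -0.1807  0.2788] lens [ 0.7284 -0.1132  0.3252] focus [ 0.5865 -0.0872  0.284 ]
```

```bash
python3 -m creep '[[1,20,-8,13,0,0,0],[1,20,-8,13,0,0,0],[1,20,-7,13,0,0,0],[1,20,-7,11,0,0,0],[1,0,0,0,0,0,0]]' && python3 -m creep '[[1,0,0,0,0,0,0],[1,0,0,0,0,0,0]]' | head -2
cat > head2.py <<'E'
from h import *
from scipy.optimize import least_squares
o,im,d,P=wrist("w4");P=np.nanmean([P]+[wrist()[3] for _ in range(5)],0);np.savez("w4.npz",P=P,im=im)
x,y,z=np.moveaxis(P,-1,0);print(o["eef_pos"])
m=(z>.3)&(z<.42)&(x>.68)&(x<.9)&(abs(y+.12)<.1);v,u=np.nonzero(m);print("bbox",u.min(),u.max(),v.min(),v.max())
m=(im.max(-1)<90)&(z>.006)&(z<.03)&(np.hypot(x-.813,y+.1287)<.06);print("foot",cv2.minEnclosingCircle((P[m][:,:2]*1000).astype(np.float32)),rect(P[m]))
def geo(p,Q):
    a=np.array([-np.cos(p[3])*np.cos(p[2]),-np.cos(p[3])*np.sin(p[2]),-np.sin(p[3])]);w=Q-np.array([p[0],p[1],.35]);s=w@a
    return s,np.linalg.norm(w-s[...,None]*a,axis=-1),a
for src in(["w4"],["w3","w4"]):
  for k in(0,1,3):
    p0=p=np.array([.8125,-.1285,-.18,.27])
    for _ in range(10):
        Q=[]
        for n in src:
            A=np.load(n+".npz")["P"];s,r,_a=geo(p,A);Q.append(A[(s>.046)&(s<.084)&(r<.025)])
        p=least_squares(lambda t:np.r_[np.concatenate([(geo(t,q)[1]-.017)/np.sqrt(len(q)) for q in Q]),(t[:2]-p0[:2])*np.array([1,k+.001])],p).x
    s,r,a=geo(p,P);c=np.array([p[0],p[1],.35])
    print(src,k,p.round(4),"rms",np.std(np.concatenate([geo(p,q)[1] for q in Q])).round(4),"lens",(c+.09*a).round(4),"focus",(c+.24*a).round(4),"front",np.percentile(s[(s>.03)&(s<.12)&(r<.018)],[95,99]).round(4))
# block top face: yaw from plan outline, pitch from plane
s,r,a=geo(p,P);b=P[(s>-.05)&(s<.036)&(r<.045)&(z>.31)]
n=np.array([-a[2]*0,0,0]);ez=np.cross(a,np.cross([0,0,1],a));ez/=np.linalg.norm(ez);ey=np.cross(ez,a)
h=(b-c)@ez;t=b[h>.019];pl=np.linalg.svd(t-t.mean(0),full_matrices=0)[2];print("block",len(b),"top",len(t),"h",np.median(h[h>.019]),"normal",pl[2].round(3))
w2=np.stack([(t-c)@a,(t-c)@ey],1);print("top rect in fitted frame",np.round(cv2.minAreaRect((w2*1000).astype(np.float32))[0],1),cv2.minAreaRect((w2*1000).astype(np.float32))[1:])
cv2.imwrite("pics/w4.png",im[...,::-1])
E
python3 head2.py
```

```text
t: 11.3
eef_pos: [0.5309, -0.1487, 0.4972]
tool_rot: [0.0, 0.719, 0.695, -0.001]
contact_force: [0.1, -0.2, 0.5]
gripper_width: 0.994
grasp_force: 0.0
t: 11.55
eef_pos: [0.529, -0.1484, 0.4971]
[ 0.52903136 -0.1484154   0.49708376]
bbox 494 585 130 188
foot ((812.6452026367188, -129.0941925048828), 49.34214782714844) [ 812.7 -128.3   96.    96.2   73.5]
['w4'] 0 [ 0.8125 -0.129  -0.184   0.2612] rms 0.0004 lens [ 0.727  -0.1131  0.3268] focus [ 0.5846 -0.0866  0.288 ] front [0.0884 0.0889]
['w4'] 1 [ 0.8125 -0.1285 -0.1765  0.2616] rms 0.0004 lens [ 0.7269 -0.1132  0.3267] focus [ 0.5843 -0.0878  0.2879] front [0.0883 0.0888]
['w4'] 3 [ 0.8125 -0.1285 -0.1765  0.2616] rms 0.0004 lens [ 0.7269 -0.1132  0.3267] focus [ 0.5843 -0.0878  0.2879] front [0.0883 0.0888]
['w3', 'w4'] 0 [ 0.8125 -0.129  -0.1832  0.2614] rms 0.0006 lens [ 0.727  -0.1132  0.3267] focus [ 0.5845 -0.0868  0.288 ] front [0.0884 0.0889]
['w3', 'w4'] 1 [ 0.8125 -0.1285 -0.1753  0.2617] rms 0.0006 lens [ 0.7269 -0.1133  0.3267] focus [ 0.5842 -0.0881  0.2879] front [0.0883 0.0888]
['w3', 'w4'] 3 [ 0.8125 -0.1285 -0.1752  0.2617] rms 0.0006 lens [ 0.7269 -0.1133  0.3267] focus [ 0.5842 -0.0881  0.2879] front [0.0883 0.0888]
block 1629 top 1595 h 0.02281421139592987 normal [-0.247  0.046  0.968]
top rect in fitted frame [7.3 0.5] ((46.44321060180664, 57.485198974609375), 89.8087158203125)head2.py:3: RuntimeWarning: Mean of empty slice
  o,im,d,P=wrist("w4");P=np.nanmean([P]+[wrist()[3] for _ in range(5)],0);np.savez("w4.npz",P=P,im=im)
```

Axis found: yaw −0.18, down 0.26, lens at (0.727,−0.113,0.327), focus at (0.5845,−0.087,0.288). Now back over the rack to look at the screens.

```bash
python3 -m creep '[[1,-5,40,-10,0,0,0],[1,-5,50,-15,0,0,0],[1,-5,50,-15,0,0,0],[1,-5,50,-15,0,0,0],[1,-5,50,-15,0,0,0]]' >/dev/null && python3 -m creep '[[1,-5,50,-15,0,0,0],[1,-5,50,-15,0,0,0],[1,-4,35,-20,0,0,0],[1,0,0,-20,0,0,0],[1,0,0,0,0,0,0]]' >/dev/null&& python3 -m creep '[[1,0,0,0,0,0,0],[1,0,0,0,0,0,0]]'
python3 - <<'E'
from h import *
o,im,d,P=wrist();np.savez("w5.npz",P=P,im=im)
print(o["eef_pos"],T(o["tool_rot"]).as_matrix().round(3).tolist())
x,y,z=np.moveaxis(P,-1,0);g=(abs(x-.49)<.09)&(abs(y-.267)<.08)
m=(g&(z>.13)&(z<.15)).astype(np.uint8);k,l,st,_=cv2.connectedComponentsWithStats(m)
for i in range(1,k):
    if st[i,4]>40:q=P[l==i];print(st[i],rect(q),np.median(q[:,2]),np.median(im[l==i],0))
v,u=np.nonzero(m);a=(max(v.min()-40,0),v.max()+40,max(u.min()-40,0),u.max()+40)
c=im[a[0]:a[1],a[2]:a[3]];f=min(790/c.shape[1],590/c.shape[0]);cv2.imwrite("pics/w5c.png",cv2.resize(c,None,fx=f,fy=f,interpolation=2)[...,::-1]);print(a,f)
q=P[(abs(x-.49)<.16)&(abs(y-.267)<.1)&(abs(z-.012)<.004)];print("base",rect(q))
E
```

```text
t: 13.35
eef_pos: [0.4914, 0.2261, 0.3585]
tool_rot: [0.0, 0.719, 0.695, 0.001]
contact_force: [0.1, 0.7, 0.6]
gripper_width: 1.005
grasp_force: 0.0
[0.49138607 0.22608167 0.35846447] [[0.034, 0.999, 0.002], [0.999, -0.034, 0.001], [0.001, 0.002, -1.0]]
[357  96  11  76 705] [539.  266.3  89.1  11.1  89.1] 0.14214757906926623 [62. 64. 62.]
[316 118   8  32 250] [488.8 267.8  36.2   8.2  88. ] 0.14229943775933326 [59.  61.  59.5]
[273 120  10  30 270] [439.2 269.   34.9   9.8  89.2] 0.14210329397925298 [84.  87.5 86. ]
(np.int64(56), np.int64(211), np.int64(233), np.int64(407)) 3.806451612903226
base [488.9 268.2 139.9 221.1  88.4]
```

View pics/w5c.png

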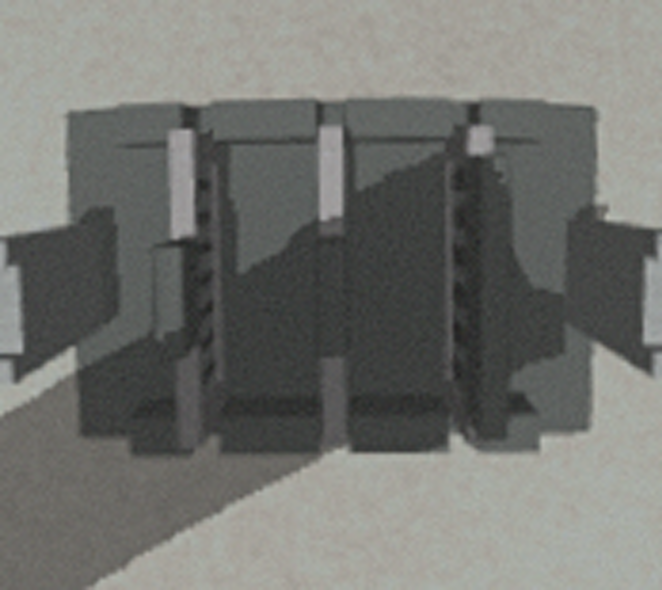

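Candidates by grip, at crop pixels: left (182,185) is short at 36 mm, middle (331,175) is short at 36 mm, and right (482,140) is long at 89 mm (rack +x slot, x=0.539). The right one fits: it has the long grip, is not yellow, and crop0 showed round holes on the +x screen. Before descending between the post and the middle screen I'll check the gripper outline at partial opening.

```bash
sed -n 1,3p /dev/null; python3 -m creep '[[-0.06,-10,8,0,0,0,0],[-0.06,-10,10,0,0,0,0],[-0.06,-10,10,0,0,0,0],[-0.06,-10,10,0,0,0,0],[-0.06,0,0,0,0,0,0]]' 80 >/dev/null; python3 -m creep '[[-0.06,0,0,0,0,0,0],[-0.06,0,0,0,0,0,0]]'
python3 - <<'E'
from h import *
o,im,d,P=wrist("w6")
Q=(P-o["eef_pos"])@T(o["tool_rot"]).as_matrix()
x,y,z=np.moveaxis(Q,-1,0)
for lo in range(-120,10,10):
    m=(z*1000>lo)&(z*1000<lo+10)&(abs(y)<.12)&(abs(x)<.06)
    if m.sum()>5:print(lo,m.sum(),"|y|",np.percentile(abs(y[m])*1000,[0,5,95,100]).round(0),"x",np.percentile(x[m]*1000,[0,100]).round(0))
E
```

```text
t: 14.28
eef_pos: [0.4512, 0.2639, 0.3573]
tool_rot: [0.0, 0.719, 0.695, 0.0]
contact_force: [-1.0, 0.6, -0.0]
gripper_width: 0.472
grasp_force: 0.0
-110 3083 |y| [ 5.  8. 64. 69.] x [ 2. 21.]
-100 10952 |y| [ 0.  3. 61. 71.] x [-5. 21.]
-90 7930 |y| [ 0.  2. 59. 67.] x [-13.  18.]
-80 6395 |y| [ 0.  4. 56. 64.] x [-14.  18.]
-70 3165 |y| [14. 19. 55. 61.] x [-13.  17.]
-60 5098 |y| [16. 23. 51. 57.] x [-13.  14.]
-50 1297 |y| [18. 20. 44. 53.] x [-11.  14.]
-40 1199 |y| [17. 18. 30. 36.] x [-12.  11.]
-30 880 |y| [18. 18. 34. 36.] x [-12.  11.]
-20 755 |y| [17. 18. 34. 36.] x [-12.  11.]
-10 257 |y| [17. 18. 28. 35.] x [-12.  11.]
```

I moved the wrong way in x, though still high and clear. I'll correct that and narrow the opening so the knuckles clear the post.

```bash
python3 -m creep '[[-0.39,29,0.5,-20,0,0,0],[-0.39,30,1,-30,0,0,0],[-0.39,29,1,-30,0,0,0],[-0.39,0,0,0,0,0,0],[-0.39,0,0,0,0,0,0]]' 80 
python3 - <<'E'
from h import *
o,im,d,P=wrist()
Q=(P-o["eef_pos"])@T(o["tool_rot"]).as_matrix()
x,y,z=np.moveaxis(Q,-1,0)
for lo in range(-60,-20,5):
    m=(z*1000>lo)&(z*1000<lo+5)&(abs(y)<.12)&(abs(x)<.06)
    if m.sum()>5:print(lo,m.sum(),"|y|",np.percentile(abs(y[m])*1000,[0,5,95,100]).round(0))
x,y,z=np.moveaxis(P,-1,0)
m=(abs(x-.539)<.02)&(abs(y-.267)<.07)&(z>.136)&(z<.148);print(m.sum(),rect(P[m]),np.median(z[m]))
m=(abs(x-.595)<.02)&(abs(y-.267)<.07)&(z>.146)&(z<.165);print("post",m.sum(),rect(P[m]),np.median(z[m]))
E
```

```text
t: 14.95
eef_pos: [0.5387, 0.2669, 0.2778]
tool_rot: [-0.0, 0.719, 0.695, 0.0]
contact_force: [0.0, -0.0, 1.1]
gripper_width: 0.305
grasp_force: 0.0
-60 3445 |y| [11. 18. 46. 52.]
-55 1773 |y| [11. 16. 45. 49.]
-50 1073 |y| [12. 13. 41. 48.]
-45 472 |y| [12. 12. 33. 37.]
-40 717 |y| [10. 11. 20. 25.]
-35 346 |y| [10. 11. 25. 29.]
-30 437 |y| [11. 11. 27. 29.]
-25 396 |y| [10. 11. 27. 29.]
1007 [538.8 266.8  89.2  10.   88.4] 0.14219462482129336
post 340 [591.9 265.   43.9  12.2  88.9] 0.15603607589735388
```

```bash
python3 -m creep '[[-0.39,0,0,-50,0,0,0],[-0.39,0,0,-45,0,0,0],[-0.39,0,0,-40,0,0,0],[-0.39,0,0,-20,0,0,0],[-0.39,0,0,-10,0,0,0]]' && python3 -m creep '[[-0.39,0,0,0,0,0,0],[-0.39,0,0,0,0,0,0],[-1,0,0,0,0,0,0],[-1,0,0,0,0,0,0],[-1,0,0,0,0,0,0]]' 80
```

```text
t: 15.62
eef_pos: [0.5384, 0.2675, 0.1125]
tool_rot: [-0.0, 0.718, 0.696, 0.0]
contact_force: [-0.2, 0.1, 0.9]
gripper_width: 0.303
grasp_force: 0.0
t: 16.25
eef_pos: [0.5399, 0.2675, 0.1136]
tool_rot: [0.0, 0.719, 0.695, 0.001]
contact_force: [1.0, 0.4, 6.6]
gripper_width: 0.101
grasp_force: 79.3
```

```bash
python3 -m creep '[[-1,0,0,10,0,0,0],[-1,0,0,15,0,0,0],[-1,0,0,20,0,0,0],[-1,0,0,20,0,0,0],[-1,0,0,20,0,0,0]]' && python3 -m creep '[[-1,0,0,30,0,0,0],[-1,0,0,30,0,0,0],[-1,0,0,30,0,0,0],[-1,0,0,20,0,0,0],[-1,0,0,0,0,0,0]]'
python3 - <<'E'
from h import *
o,im,d,P=wrist("w7");print(o["eef_pos"],o["q"].round(2))
x,y,z=np.moveaxis(P,-1,0);g=(abs(x-.49)<.12)&(abs(y-.267)<.08)
for s in(.439,.489):
    m=(abs(x-s)<.02)&(abs(y-.267)<.08)&(z>.13)&(z<.15)
    if m.sum()>9:print(rect(P[m]),np.median(z[m]))
for n in("scene","side"):
    im,d=read_camera(n);P=cloud(n,d);x,y,z=np.moveaxis(P,-1,0)
    m=(abs(x-.54)<.018)&(abs(y-.268)<.08)&(z>.165)&(z<.31);q=P[m];print(n,m.sum(),q.min(0),q.max(0),np.median(q,0))
    cv2.imwrite(f"pics/{n}7.png",im[...,::-1])
E
```

```text
t: 16.88
eef_pos: [0.5376, 0.2668, 0.1984]
tool_rot: [-0.001, 0.719, 0.695, -0.001]
contact_force: [0.0, 0.3, -2.0]
gripper_width: 0.099
grasp_force: 78.5
t: 17.5
eef_pos: [0.5387, 0.2671, 0.3092]
tool_rot: [-0.0, 0.719, 0.695, 0.001]
contact_force: [-0.2, -0.9, -2.8]
gripper_width: 0.099
grasp_force: 78.6
[0.53873016 0.26709243 0.30922915] [-0.86  0.3   0.38  1.67 -0.12  1.2  -0.49]
[439.5 269.1  35.7  10.   88.2] 0.14195496898284587
[489.4 267.8  35.8  10.6  89. ] 0.14198790318608978
scene 958 [0.53292688 0.21186844 0.20225834] [0.54806298 0.32482196 0.30998329] [0.53979076 0.27415943 0.25419885]
side 123 [0.52887601 0.20679704 0.2037917 ] [0.54270859 0.32374733 0.30922899] [0.53819535 0.23459142 0.24371317]
```

```bash
python3 -m creep '[[-1,2,-20,5,0,0,0],[-1,2.6,-30,2.8,0,0,-0.036],[-1,2.6,-30,2.8,0,0,-0.037],[-1,2.6,-30,2.8,0,0,-0.037],[-1,2.6,-30,2.8,0,0,-0.036]]' >/dev/null && python3 -m creep '[[-1,2.6,-30,2.8,-0.006,-0.032,0],[-1,2.6,-30,2.8,-0.006,-0.032,0],[-1,2.6,-30,2.8,-0.006,-0.032,0],[-1,2.6,-30,2.8,-0.006,-0.032,0],[-1,2.6,-30,2.8,-0.006,-0.032,0]]' && python3 -m creep '[[-1,2.6,-30,2.8,-0.006,-0.032,0],[-1,2.6,-20,2,-0.006,-0.032,0],[-1,1,-11.5,0,-0.005,-0.032,0],[-1,0,0,0,0,0,0],[-1,0,0,0,0,0,0]]'
cat > fin.py <<'E'
from h import *
L=np.array([.727,-.1131,.3267]);p,w=.261,-.18
ex=np.array([np.cos(p)*np.cos(w),np.cos(p)*np.sin(w),np.sin(p)]);ez=np.array([-np.sin(p)*np.cos(w),-np.sin(p)*np.sin(w),np.cos(p)]);ey=np.cross(ez,ex)
B=np.stack([ex,ey,ez],1);F=L-.15*ex
o=get_obs();A=T(o["tool_rot"]).as_matrix();c=o["eef_pos"]+A@[0,0,.0566]
print("centre in focus mm",((c-F)@B*1000).round(1),"world dxyz needed",((F-c)*1000).round(1))
S=np.stack([A[:,1],A[:,0],-A[:,2]],1);print("turn needed",R.from_matrix(B@S.T).as_rotvec().round(3),o["q"].round(2),"vel",abs(o["joint_vel"]).max())
for n in("scene","side"):
    im,d=read_camera(n);P=cloud(n,d);q=(P-F)@B
    m=(abs(q[...,0])<.02)&(abs(q[...,1])<.07)&(abs(q[...,2]+.002)<.06)&(im.max(-1)-im.min(-1)<30);r=q[m&(abs(q[...,2])<.042)]
    if len(r)<20: continue
    G=np.c_[r[:,1:],np.ones(len(r))];k=np.linalg.lstsq(G,r[:,0],rcond=None)[0]
    z=q[m];print(n,len(r),"plane x mean",np.median(r[:,0]).round(4),"slopes y,z",k[:2].round(3),"y range",np.percentile(z[:,1],[.5,99.5]).round(4),"z min",np.percentile(z[:,2],.5).round(4))
    cv2.imwrite(f"pics/fin_{n}.png",im[...,::-1])
E
python3 fin.py
```

```text
t: 18.9
eef_pos: [0.564, -0.0249, 0.3378]
tool_rot: [0.064, 0.765, 0.639, 0.052]
contact_force: [0.3, 0.2, -1.9]
gripper_width: 0.101
grasp_force: 78.6
t: 19.52
eef_pos: [0.5704, -0.0837, 0.3423]
tool_rot: [0.1, 0.761, 0.636, 0.083]
contact_force: [-0.2, 0.7, -1.7]
gripper_width: 0.097
grasp_force: 78.5
centre in focus mm [ 0.1  0.9 -0.4] world dxyz needed [-0.3 -0.9  0.4]
turn needed [ 0.    -0.001 -0.002] [-0.54  0.07  0.59  1.88 -0.01  0.94 -0.12] vel 0.006132195669930696
scene 545 plane x mean 0.0003 slopes y,z [-0.01   0.002] y range [-0.0543  0.059 ] z min -0.045
side 148 plane x mean 0.0038 slopes y,z [ 0.013 -0.009] y range [-0.0583  0.0526] z min -0.047
```

```bash
python3 -m creep '[[-1,0,0,0,0,0,0],[-1,0,0,0,0,0,0],[-1,0,0,0,0,0,0],[-1,0,0,0,0,0,0]]'; python3 fin.py | head -2
```

```text
t: 20.12
eef_pos: [0.5704, -0.0846, 0.3423]
tool_rot: [0.1, 0.761, 0.636, 0.083]
contact_force: [-0.1, 0.8, -2.7]
gripper_width: 0.104
grasp_force: 78.5
centre in focus mm [ 0.2  0.  -0.5] world dxyz needed [-0.3  0.   0.4]
turn needed [ 0.001 -0.001 -0.001] [-0.54  0.07  0.59  1.88 -0.01  0.94 -0.12] vel 0.002567665091775355
```

View pics/fin_scene.png

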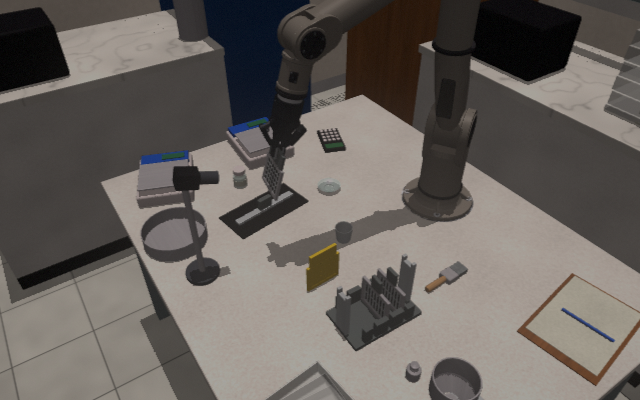

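The final view shows the screen held in front of the lens (273,175), the bar flat on the mat (265,207), and both slotted screens still in the rack (375,295). Handing in.

```bash
python3 -c "
from station import *
print(hand_in())"
```

```text
the job is handed in; nothing more can be done
None
```

The job is handed in: the bar lies flat on the mat, and the round-hole screen is held steady and square at the focus point, within about 1 mm by arm pose (up to 4 mm by the side camera); `hand_in()` returned no verdict.

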